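# Put the oblong clock spacer in the parts tin and lock its cover

## Robot

A 7-joint arm with a two-finger parallel gripper is mounted at the origin on the work surface. World frame = base frame: x ahead of the robot, y to its left, z up, the work surface at z = 0. Lengths are in m, angles in degrees, forces in N, time in s.
With the tool pointing down it reaches from about 0.425 to 1.025 m from the base axis. Payload 9.4 kg.
Tool frame: the origin (TCP) lies at the very end of the fingers, on their centre line; the grasp point (between the pads) lies 19 mm behind it (env.tcp_to_grasp is the distance from the TCP to the grasp point, in m); y points along the fingers, z is the direction in which the jaws open and shut, and the axes are right-handed (so a half turn about y gives the same grasp; the last joint's range is limited). The gripper opens to 93 mm and grips with 3 to 60 N. Pads are 15 mm wide; open, the fingers measure 128 mm over their backs; the gripper's body (75 mm by 188 mm) begins 65 mm behind the grasp point.
Start: joints at [64.188, 34.337, -0.143, 91.639, 0.103, 54.024, -4.572], TCP at [0.265, -0.675, 0.219] pointing down, gripper open.
Joint ranges: [-147.43, 147.43], [-19.82, 112.94], [-74.19, 73.91], [6.32, 146.72], [-59.91, 239.91], [6.04, 106.73], [-150.56, 150.56]. Speed limits (degrees/s): [127.2, 127.2, 172.46, 172.46, 180, 180, 180].

## Interface

Orientations are given as [roll, pitch, yaw] about the fixed x, y, z axes, in that order (R = Rz(yaw) Ry(pitch) Rx(roll)).
In Python, from station import env gives the robot as it stands.
- The arm moves only by the tool move_arm, never from a script. Its argument "moves" is text: rows parted by semicolons, each of 7 numbers parted by spaces: the opening, from -1 (shut) to 1 (fully open), so that 0 is half open, then the shift along the tool's x, y, z in units of 0.05 m (1.0 is 0.05 m), then the turn, a rotation vector about the tool's x, y, z in units of pi rad (1.0 is pi rad). In form: gripper x y z ax ay az; .... A call has 1 to 20 rows; each row shifts and turns the commanded pose from where the row before left it, along the tool's axes as they then stand; what a row does not reach is not made up. A row lasts 1/10 s, in which the tool goes at most 50 mm and 8.59 degrees, less where a joint would pass 70% of its speed; a pose out of reach is approached as far as the arm can. A call with a number of a shift or a turn outside -1 to 1 is refused whole. A call with a gripper value outside its range is refused whole. The fingers move at their own pace and stop on an object; the grip force is fixed at half the most. Time passes only in rows, so rows that do not move let the fingers close. It gives the time, the measured TCP pose, the force and the opening at its end, in the units of the state.
- env.get_state(): the state, without advancing time (a new reading comes with each control period).
- env.read_camera(name): name is "scene" or "top"; returns a dict with "color" (384x512x3 uint8, red, green, blue), "mtx" (3x3 intrinsics, pixels), "k1" (the pictures are not rectified: a ray, as slopes to the right and down, at radius r is drawn at 1 + k1 r^2 times it, then the intrinsics apply), "rvec" (rotation vector, rad) and "tvec" (3), from world to camera coordinates, as OpenCV has them. Camera axes: x right, y down, z forward; pixel columns grow to the right and rows downward; lengths in m; the calibration is good to about 2 mm. A picture is of the moment at which its call begins. There is no depth.
- env.finish_job(): hands the job in, once; it reports no verdict.
The state is a dict: "time_s": time; "joint_pos": joint angles; "dq": joint speeds; "tau": joint torques, N m; "position": TCP position; "ee_rot": TCP orientation; "force": force on the tool from outside, world axes, zero at the start; "moment": the same for the moment, N m; "width": finger opening in m.
Only numpy, scipy, OpenCV 4.12 (cv2) and the standard library are available. Lean on these libraries where they do the work, as an engineer would, in place of code of your own. Each camera call takes 0.05 s, during which the arm holds its last target.

## Task

Pluck the oblong brass spacer from the sloped pocket tray, leaving the two round ones in their pockets, and let it down through the window into the parts tin. Then squeeze the tin cover's two tabs together, turn the cover clockwise as far as it goes so that the window is shut, and let go so that both tabs spring out and lock. Do not push the other things on the bench about.

Things in the scene. Friction and masses are not known exactly. Their poses are not given: they have to be found in the camera images.
- tray: fixed white pocket tray on a wooden wedge; origin on the table under the middle of its sloped face; y runs along the row of pockets, x to its high side, z up. The face, 90 mm up the slope by 170 mm wide, slopes at 35 degrees, rising towards +x: outward normal (-0.574, 0, 0.819) in the tray's frame
- pocket_row (a point): middle of the tray's sloped face, at the face's level, 50 mm above the table; axes upright as the tray's. Three square pockets, 23 mm wide and 6 mm deep into the slope, lie along y at -48, 0 and +48 mm from here
- shield_edge (a point): middle of the front edge of the tray's fixed clear dust shield: a level sheet 145 mm above the table reaching from here 85 mm towards the tray's +x, 190 mm wide, on two thin posts at its far corners. Its edge is 10 mm past the pockets' middle, so a gripper pointing straight down at a pocket hits it: come in and back out square to the slope, tilted about 35 degrees
- oblong_center (a point): centre of the oblong brass spacer, which is to be moved: 20 mm long (x axis, up the slope), 12 mm wide (y axis, along the row), 16 mm high (z axis, square to the slope), round ends, 25 to 40 g. It stands loosely in one of the three pockets, 10 mm proud of the face. The only one of the three parts that looks oblong from above
- oblong: the same oblong spacer, origin at the centre of its foot, 8 mm below its centre, same axes
- round_a_center (a point): centre of a round brass spacer, 20 mm across, 16 mm high, 40 g, standing in another pocket; it stays there
- round_b_center (a point): centre of the other round brass spacer, same size, in the remaining pocket; it stays there
- tin: fixed round aluminium parts tin, 120 mm across; origin on the table on its axis, z up, x towards its chamber. The chamber is a sector-shaped hollow reaching 33 degrees to either side of x, 22 to 57 mm from the axis, its floor 6 mm above the table. Over it lies a flat steel swivel cover (top 30 mm above the table)
- rim_mid (a point): point on the tin's axis level with the top of its notched rim, 34 mm above the table; the rim stands 56 to 60 mm from the axis, 4 mm higher than the cover's top
- chamber (a point): middle of the chamber floor, 6 mm above the table, 41 mm from the tin's axis along its x
- window (a point): middle of the cover's window, level with the cover's top, 41 mm from the axis; turns with the cover. The window has the chamber's sector shape (33 degrees to either side, 22 to 57 mm from the axis) and stands right over the chamber at the start
- tab_mid (a point): point on the tin's axis 44 mm above the table, half-way between the cover's two tabs, half-way up; turns with the cover, tabs on either side along its y axis. Each tab is an upright black block 16 mm wide, 34 to 54 mm above the table, outer face 28 mm from the axis (56 mm over both), inner 20 mm. From each a flat tongue, 6 mm wide, top 34 mm above the table, runs out to a notch in the rim
- cover (a joint): turn of the cover about the tin's axis, rad: 0 as found (window over the chamber, locked open), grows clockwise seen from above, stop at 1.25 (window shut, tongues facing the second pair of notches, with about 0.04 rad of play). It turns lightly (0.03 N m) and stays where it is left, but is locked at both ends unless both tabs are squeezed
- tab_a (a joint): travel of the tab on the +y side towards the axis, m: 0 sprung out, 0.005 fully squeezed (spring 3 N rising to 5.5 N); its tongue is free of the notch from about 0.003
- tab_b (a joint): the same for the tab on the -y side
- tweezers: steel tweezers, 117 mm long, 8 mm high, lying flat between the tray and the tin; origin on the table at mid length; bystander
- loupe: black eye loupe, a small cup 32 mm across and 26 mm high, between the tray and the tin; origin at its foot; bystander
- dome: glass dust dome, 84 mm across, 89 mm high, at the far side; origin at its foot; bystander
- jar: amber glass jar, 44 mm across, 55 mm high, near left; origin at its foot; bystander
- driver: screwdriver, 130 mm long, lying near right; origin on the table below it; bystander
- blower: rubber dust blower, 64 mm across, 100 mm high, far right; origin at its foot; bystander
- brush: wooden-handled brush, 150 mm long, lying at the far left; origin on the table below it; bystander

How it is judged:
By the outcome, as a careful person would: the job done as asked, in the order asked, and still so for the second after the job is handed in, with the robot touching nothing.
It also fails if it takes over 56 s, if anything falls off the work surface, if the arm or the gripper's body presses on something with over 40 N, if the wrist force passes 120 N, or if a joint passes its speed limit or range.

## Working session

There is one attempt and no reset: what is moved stays moved. The work goes in short steps, Python scripts to look and compute and a tool call to move; the robot and the scene stay as the last step left them, time stands still between calls to the robot, and variables do not carry over. Pictures are saved under pics/ and viewed, and the job is handed in when it is done.

Besides the shell and the picture viewer there is one more tool, called after "Request:" as a command line: name --argument value ..., lists and objects as JSON in quotes. move_arm: Moves the arm, as the interface text tells. Shifts and turns lie within -1 to 1; 1 stands for 0.05 m of shift or pi rad of turn. Its arguments: {"type":"object","properties":{"moves":{"type":"string"}},"required":["moves"]}

```bash
ls; mkdir -p pics; python3 - <<'E'
from station import env
import cv2
s=env.get_state();print(s)
print(env.tcp_to_grasp)
for n in ("scene","top"):
    c=env.read_camera(n);cv2.imwrite(f"pics/{n}0.png",cv2.cvtColor(c["color"],cv2.COLOR_RGB2BGR))
    print(n,c["mtx"],c["k1"],c["rvec"],c["tvec"])
E
```

```text
pics
{'time_s': 0.0, 'joint_pos': array([64.19019016, 34.38689111, -0.14621255, 91.67933064,  0.1052117 ,
       54.02399906, -4.57137092]), 'dq': array([-0.13198422,  0.00303958,  0.06348483, -0.0073194 , -0.06335406,
       -0.01954351, -0.00174925]), 'tau': array([-8.97376376e-04, -7.65055919e+01,  1.49649840e+00, -2.52345353e+01,
       -5.25417575e-02,  1.68513588e-02,  9.56940630e-05]), 'position': array([ 0.26451984, -0.67450772,  0.21773989]), 'ee_rot': array([-9.00896072e+01, -9.64148053e-03, -1.58578954e+02]), 'force': array([-0.2603832 , -0.02284425, -0.75727564]), 'moment': array([ 0.00529141, -0.00791321, -0.00274702]), 'width': 0.09323021135536541}
0.0188
scene [[351.11253294   0.         260.43651435]
 [  0.         351.11253294 188.26955423]
 [  0.           0.           1.        ]] -0.10645299998637002 [ 2.00369407  1.6560722  -0.56074106] [-0.13698733 -0.35311515  1.65148293]
top [[380.10856876   0.         259.38012244]
 [  0.         380.10856876 193.70113982]
 [  0.           0.           1.        ]] 0.03769603860959494 [ 2.10336957 -2.15333866  0.20067996] [0.01390447 0.55218217 1.10339242]
```

View pics/scene0.png

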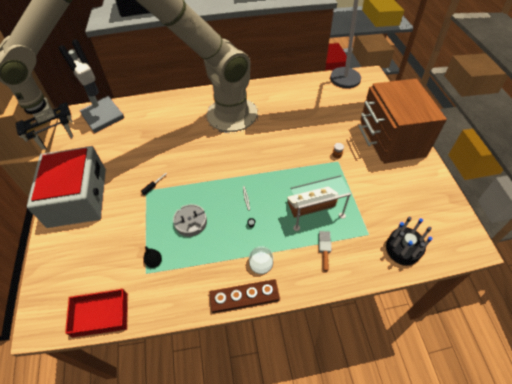

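View pics/top0.png

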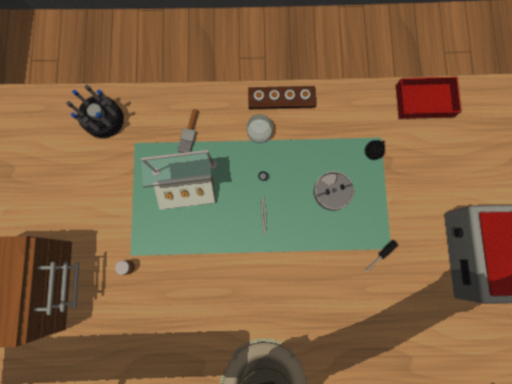

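```bash
cat > h.py <<'E'
import numpy as np, cv2
from scipy.spatial.transform import Rotation as Ro
def cam(n):
    from station import env
    return env.read_camera(n)
def dist(c): return np.array([c["k1"],0,0,0,0.])
def ray(c,px):
    p=np.array(px,float).reshape(-1,1,2)
    u=cv2.undistortPoints(p,c["mtx"],dist(c),None,None).reshape(-1,2)
    R=cv2.Rodrigues(c["rvec"])[0]; o=-R.T@np.ravel(c["tvec"])
    d=np.c_[u,np.ones(len(u))]@R
    return o,d
def onz(c,px,z):
    o,d=ray(c,px); return o+d*((z-o[2])/d[:,2])[:,None]
def proj(c,P):
    return cv2.projectPoints(np.array(P,float).reshape(-1,1,3),c["rvec"],c["tvec"],c["mtx"],dist(c))[0].reshape(-1,2)
def tri(c1,p1,c2,p2):
    o1,d1=ray(c1,p1);o2,d2=ray(c2,p2);d1=d1[0];d2=d2[0]
    A=np.c_[d1,-d2];s=np.linalg.lstsq(A,o2-o1,rcond=None)[0]
    a=o1+s[0]*d1;b=o2+s[1]*d2
    return (a+b)/2,np.linalg.norm(a-b)
def crop(c,x0,y0,x1,y1,f,name):
    i=cv2.resize(c["color"][y0:y1,x0:x1],None,fx=f,fy=f,interpolation=cv2.INTER_CUBIC)
    cv2.imwrite("pics/"+name,cv2.cvtColor(i,cv2.COLOR_RGB2BGR))
E
python3 - <<'E'
from h import *
t=cam("top");s=cam("scene")
crop(t,130,135,230,215,8,"tt.png");crop(t,300,160,370,220,10,"tn.png")
crop(s,270,155,370,235,8,"st.png");crop(s,160,190,220,245,10,"sn.png")
for c in(t,s):
    R=cv2.Rodrigues(c["rvec"])[0];print(-R.T@np.ravel(c["tvec"]))
E
```

```text
[0.34326283 0.00997967 1.18517693]
[ 1.27511717 -0.08811528  1.11227857]
```

View pics/tt.png

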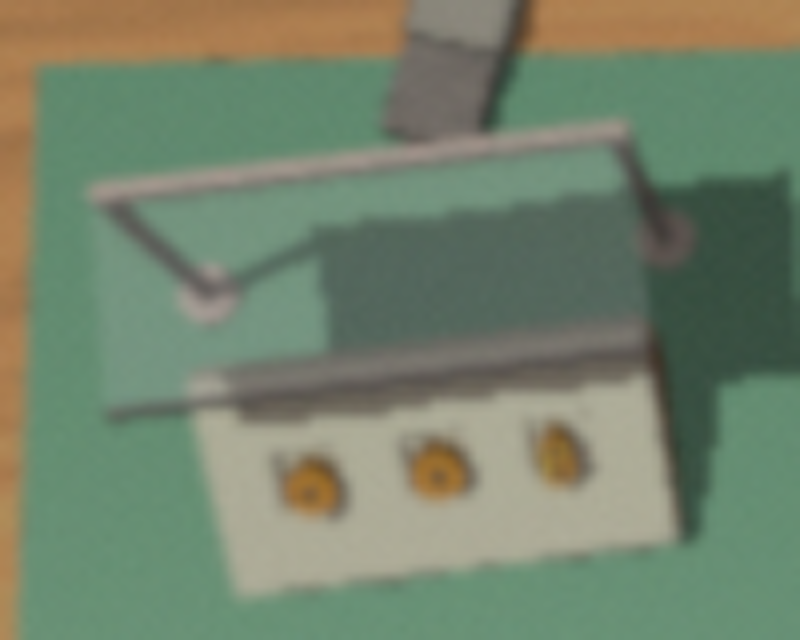

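View pics/tn.png

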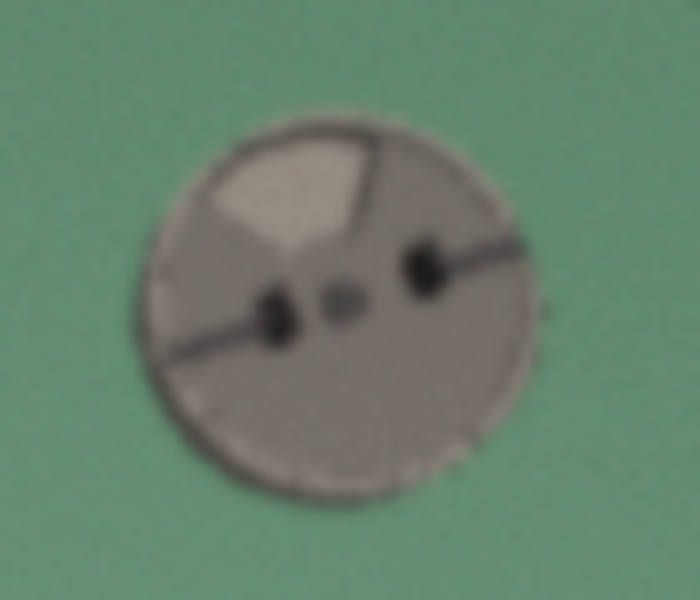

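View pics/st.png

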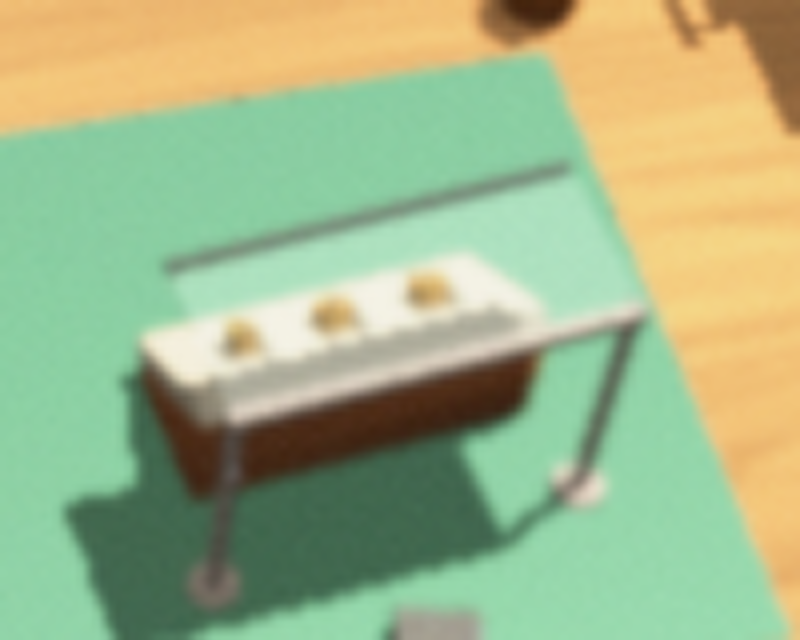

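View pics/sn.png

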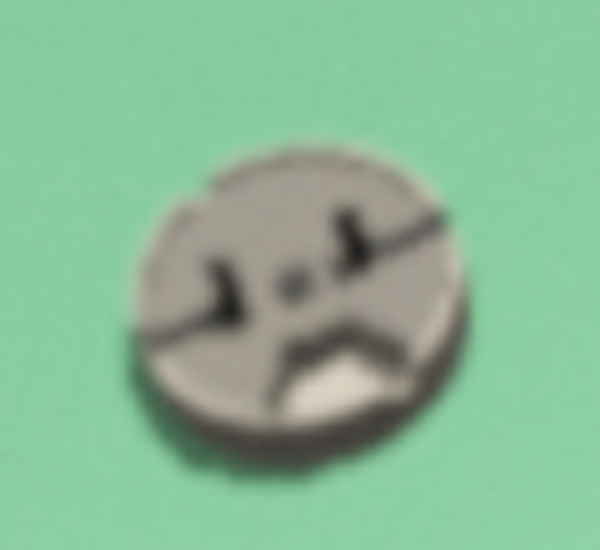

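```bash
cat > m.py <<'E'
from h import *
t=cam("top");s=cam("scene")
def blobs(c,box,lo,hi,mn):
    x0,y0,x1,y1=box
    f=4
    im=cv2.resize(c["color"][y0:y1,x0:x1],None,fx=f,fy=f,interpolation=cv2.INTER_CUBIC)
    h=cv2.cvtColor(im,cv2.COLOR_RGB2HSV)
    m=cv2.inRange(h,lo,hi)
    n,l,st,ce=cv2.connectedComponentsWithStats(m)
    r=[]
    for i in range(1,n):
        if st[i,4]>mn:
            k=(l==i).astype(np.uint8)
            cn=max(cv2.findContours(k,0,1)[0],key=cv2.contourArea)
            r.append((st[i,4]/f/f,(ce[i]+.5)/f-.5+[x0,y0],(cn.reshape(-1,2)+.5)/f-.5+[x0,y0]))
    return r
E
python3 - <<'E'
from m import *
for c,b in((t,(130,175,230,215)),(s,(280,180,345,205))):
    print("brass")
    for a,ce,cn in blobs(c,b,(10,110,90),(25,255,255),60): print(a,ce,onz(c,ce,.062))
    print("white")
    lo=(10,0,130) if c is t else (15,0,200)
    for a,ce,cn in blobs(c,(130,175,230,215) if c is t else (280,180,345,215),lo,(60,70,255),800): 
        q=cv2.approxPolyDP(cn.astype(np.float32).reshape(-1,1,2),1.5,True).reshape(-1,2);print(a,q.round(1).tolist())
for c,b in((t,(305,162,365,218)),(s,(165,195,215,243))):
    print("tin non-green")
    x0,y0,x1,y1=b
    for a,ce,cn in blobs(c,b,(0,0,40),(180,75,255),3000):
        e=cv2.fitEllipse(cn.astype(np.float32).reshape(-1,1,2));print(a,ce,e,onz(c,e[0],.034), onz(c,ce,.034))
    print("black")
    for a,ce,cn in blobs(c,b,(0,0,0),(180,255,70),40): print(a,ce,onz(c,ce,.05))
E
```

```text
brass
81.25 [130.57442308 191.79442308] [[0.56494326 0.38604479 0.062     ]]
23.0 [199.29008152 191.61141304] [[0.56078649 0.18129456 0.062     ]]
34.125 [184.36904762 193.47161172] [[0.5561351  0.22587683 0.062     ]]
32.5 [168.58028846 195.4875    ] [[0.55108431 0.27286311 0.062     ]]
white
1107.4375 [[210.60000610351562, 182.10000610351562], [166.89999389648438, 187.39999389648438], [154.39999389648438, 185.60000610351562], [158.39999389648438, 207.89999389648438], [163.89999389648438, 209.10000610351562], [213.89999389648438, 202.60000610351562]]
brass
6.25 [323.1175 190.8475] [[0.56109562 0.27141312 0.062     ]]
5.6875 [311.2239011  193.91895604] [[0.56611802 0.22416426 0.062     ]]
white
404.4375 [[344.3999938964844, 193.39999389648438], [338.8999938964844, 194.39999389648438], [326.1000061035156, 186.10000610351562], [286.8999938964844, 197.10000610351562], [294.6000061035156, 202.39999389648438], [333.6000061035156, 193.89999389648438], [332.8999938964844, 196.39999389648438], [299.1000061035156, 205.10000610351562], [299.6000061035156, 206.60000610351562]]
tin non-green
2257.1875 [332.61931677 196.02687595] ((332.8211975097656, 196.91769409179688), (54.3644905090332, 61.506134033203125), 116.87986755371094) [[ 0.54012039 -0.22455531  0.034     ]] [[ 0.54291183 -0.22409996  0.034     ]]
black
18.3125 [342.11646758 186.60025597] [[ 0.56858798 -0.25139441  0.05      ]]
16.8125 [327.15288104 191.52555762] [[ 0.55439594 -0.20509022  0.05      ]]
tin non-green
946.9375 [189.55888225 219.56822157] ((189.55075073242188, 219.5794219970703), (33.3946533203125, 35.70176696777344), 63.888633728027344) [[ 0.57335572 -0.22895609  0.034     ]] [[ 0.57331359 -0.22892361  0.034     ]]
black
8.3125 [195.03853383 214.1231203 ] [[ 0.56438821 -0.20568101  0.05      ]]
8.4375 [182.28055556 219.90277778] [[ 0.5802343  -0.25271902  0.05      ]]
19.75 [191.85601266 233.48575949] [[ 0.64207498 -0.22285325  0.05      ]]
```

```bash
python3 - <<'E'
from m import *
o=lambda x0,y0,f,u,v:((u+.5)/f-.5+x0,(v+.5)/f-.5+y0)
print("hub",onz(t,o(300,160,10,342,302),.031),onz(s,o(160,190,10,295,285),.031))
# mat corners
for c in(t,s):
    h=cv2.cvtColor(c["color"],cv2.COLOR_RGB2HSV)
    m=cv2.inRange(h,(65,60,80),(95,255,255))
    m=cv2.morphologyEx(m,cv2.MORPH_CLOSE,np.ones((15,15)))
    cn=max(cv2.findContours(m,0,1)[0],key=cv2.contourArea)
    q=cv2.approxPolyDP(cn,8,True).reshape(-1,2);print(q.tolist());print(onz(c,q,0).round(4).tolist())
    # tin
    b=(300,155,370,222) if c is t else (160,190,218,245)
    x0,y0,x1,y1=b;f=4
    im=cv2.resize(c["color"][y0:y1,x0:x1],None,fx=f,fy=f,interpolation=cv2.INTER_CUBIC).astype(int)
    g=(im[...,1]-im[...,0])
    k=(g<20).astype(np.uint8)
    n,l,st,ce=cv2.connectedComponentsWithStats(k);i=1+np.argmax(st[1:,4])
    cn=max(cv2.findContours((l==i).astype(np.uint8),0,1)[0],key=cv2.contourArea).reshape(-1,2)
    cn=(cn+.5)/f-.5+[x0,y0]
    P=onz(c,cn,.034)
    mn,mx=P.min(0),P.max(0);print("tin bbox34",mn,mx,(mn+mx)/2,mx-mn)
    P0=onz(c,cn,0);mn,mx=P0.min(0),P0.max(0);print("tin bbox0",mn,mx,(mn+mx)/2,mx-mn)
    # far-side contour only
    C=-cv2.Rodrigues(c["rvec"])[0].T@np.ravel(c["tvec"])
    ctr=(P.min(0)+P.max(0))/2; away=(ctr-C)[:2];away/=np.linalg.norm(away)
    for w,Q,sg in(("top far",P,1),("bottom near",P0,-1)):
        d=(Q-(Q.min(0)+Q.max(0))/2)[:,:2]@away*sg
        S=Q[d>0.015][:,:2]
        A=np.c_[2*S,np.ones(len(S))];x=np.linalg.lstsq(A,(S**2).sum(1),rcond=None)[0]
        # fixed-radius fit
        from scipy.optimize import least_squares
        r=least_squares(lambda p:np.hypot(*(S-p).T)-.06,x[:2])
        print(w,x[:2],np.sqrt(x[2]+x[:2]@x[:2]),"fixR",r.x,np.abs(r.fun).max())
E
```

```text
hub [[ 0.56303896 -0.22935356  0.031     ]] [[ 0.56450907 -0.23071002  0.031     ]]
[[379, 139], [136, 144], [132, 253], [382, 248], [382, 164], [367, 157]]
[[0.7332, -0.3919, 0.0], [0.7341, 0.395, 0.0], [0.386, 0.395, 0.0], [0.383, -0.3728, 0.0], [0.6494, -0.395, 0.0], [0.6738, -0.3488, 0.0]]
tin bbox34 [ 0.49915611 -0.29059286  0.034     ] [ 0.62328166 -0.16471375  0.034     ] [ 0.56121888 -0.2276533   0.034     ] [0.12412555 0.12587911 0.        ]
tin bbox0 [ 0.50376041 -0.29947027  0.        ] [ 0.63155201 -0.16987332  0.        ] [ 0.56765621 -0.23467179  0.        ] [0.1277916  0.12959695 0.        ]
top far [ 0.56236084 -0.22908399] 0.06072378284535143 fixR [ 0.56297402 -0.22973689] 0.0023616184304861565
bottom near [ 0.56424436 -0.23047486] 0.06016006359594953 fixR [ 0.56410831 -0.23032886] 0.0008576034162393886
[[367, 233], [337, 163], [147, 193], [147, 247], [158, 251], [147, 272]]
[[0.7327, 0.3956, 0.0], [0.3912, 0.3919, 0.0], [0.3952, -0.3934, 0.0], [0.638, -0.3929, 0.0], [0.6612, -0.3537, 0.0], [0.735, -0.3934, 0.0]]
tin bbox34 [ 0.50615913 -0.28834192  0.034     ] [ 0.64184842 -0.16970921  0.034     ] [ 0.57400377 -0.22902557  0.034     ] [0.13568929 0.11863272 0.        ]
tin bbox0 [ 0.48191254 -0.29465542  0.        ] [ 0.62188035 -0.17228201  0.        ] [ 0.55189645 -0.23346871  0.        ] [0.13996781 0.12237341 0.        ]
top far [ 0.56534147 -0.22946307] 0.05845664016047662 fixR [ 0.56724957 -0.22902801] 0.003791353036051069
bottom near [ 0.56183807 -0.23223129] 0.05905203513830455 fixR [ 0.56067518 -0.23250452] 0.0014115302273842306
```

```bash
python3 - <<'E'
from m import *
from scipy.optimize import least_squares
o=lambda x0,y0,f,L:np.array([((u+.5)/f-.5+x0,(v+.5)/f-.5+y0) for u,v in L])
a=.0369
M=np.array([[.01,.095,.145],[.01,-.095,.145],[-a,.085,.0242],[-a,-.085,.0242]])
T=o(130,135,8,[(108,415),(650,335),(240,600),(681,542)])
S=o(270,155,8,[(570,167),(168,268),(468,255),(143,343)])
n=np.array([-.574,0,.819])
# brass top-face centres 10mm proud
B=np.array([[0,y,.05]+n*.010 for y in(.048,0,-.048)])
BT=o(130,135,8,[(311,488),(438,470),(558,457)])
BS=o(270,155,8,[(430,288),(333,312),(240,335)])
def W(p,M):
    c,s_=np.cos(p[2]),np.sin(p[2]);return np.c_[c*M[:,0]-s_*M[:,1]+p[0],s_*M[:,0]+c*M[:,1]+p[1],M[:,2]]
def fit(L):
    f=lambda p:np.concatenate([(proj(c,W(p,m))-q).ravel() for c,m,q in L])
    r=least_squares(f,[.56,.22,.1],loss='soft_l1');print(r.x[:2],np.degrees(r.x[2]));print(f(r.x).reshape(-1,2).round(1).tolist());return r.x
fit([(t,M,T)]);fit([(s,M,S)]);fit([(t,B,BT)]);fit([(s,B,BS)])
p=fit([(t,M,T),(s,M,S),(t,B,BT),(s,B,BS)])
print(W(p,np.array([[0,-.048,.05]+n*.002])))
e=o(300,160,10,[(172,357),(520,245)]);E=onz(t,e,.034);d=E[0]-E[1];print(E,np.degrees(np.arctan2(-d[0],d[1])),E.mean(0))
e=o(160,190,10,[(440,218),(147,338)]);E=onz(s,e,.034);d=E[0]-E[1];print(E,np.degrees(np.arctan2(-d[0],d[1])),E.mean(0))
E
```

```text
[0.56327003 0.22889735] 7.041597696358054
[[-0.0, 0.5], [0.3, 0.8], [-0.1, -0.5], [-0.2, -1.2]]
[0.56499025 0.22965199] 6.4191561677235995
[[0.2, -0.1], [0.1, 0.2], [0.1, 0.0], [-0.4, -0.2]]
[0.56244807 0.22808209] 5.9304669277309365
[[-0.4, -0.1], [-0.2, 0.2], [0.7, -0.1]]
[0.56756059 0.22705738] 5.630103579304643
[[0.1, -0.1], [0.2, -0.1], [-0.3, 0.1]]
[0.56393533 0.22877154] 6.745139528439989
[[0.1, 0.1], [0.4, 0.8], [-0.1, -0.8], [-0.2, -1.3], [-0.2, -0.4], [-0.2, 0.2], [-0.2, -0.3], [-0.7, -0.3], [-0.5, -0.3], [-0.4, -0.3], [0.5, -0.9], [0.1, -1.1], [0.4, -0.9], [-0.1, -0.5]]
[[0.56843302 0.18096894 0.051638  ]]
[[ 0.54646167 -0.17552233  0.034     ]
 [ 0.57911463 -0.28463886  0.034     ]] 16.65973496920818 [ 0.56278815 -0.23008059  0.034     ]
[[ 0.54753509 -0.17556951  0.034     ]
 [ 0.57895027 -0.28482228  0.034     ]] 16.042367999436557 [ 0.56324268 -0.2301959   0.034     ]
```

```bash
cat > g.py <<'E'
import numpy as np,sys
from scipy.spatial.transform import Rotation as Ro
from station import env
def go(P,yaw,tilt=0):
    """delta to TCP target P; tool yaw (deg), tilt about tool z; printed in interface units"""
    s=env.get_state()
    R=Ro.from_euler('xyz',s['ee_rot'],degrees=True)
    T=Ro.from_euler('xyz',[-90,0,yaw],degrees=True)*Ro.from_rotvec([0,0,np.radians(tilt)])
    print("t",s['time_s'],"pos",s['position'].round(4),"rpy",s['ee_rot'].round(2),"j",s['joint_pos'].round(1),"F",s['force'].round(1),"w",round(s['width'],4))
    print("shift now",(R.inv().apply(np.array(P)-s['position'])/.05).round(3),"shift after turn",(T.inv().apply(np.array(P)-s['position'])/.05).round(3),"turn",((R.inv()*T).as_rotvec()/np.pi).round(4))
n=np.array([-.574,0,.819])
def tray(h,x=.564,y=.2288,yaw=6.7,dx=0,dy=0):
    u=np.array([.819,0,.574])
    p=np.array([0,-.048,.05])+n*h+u*dx+np.array([0,dy,0])
    return Ro.from_euler('z',yaw,degrees=True).apply(p)+[x,y,0]
E
echo
```

Request:
move_arm --moves "0 0 -1 0 0 0.041 0; 0 0 -1 0 0 0.041 0; -0.4 0 -1 0 0 0 0; -0.4 0 0 0 0 0 0"

```text
time_s: 0.9
position: [0.2657, -0.6775, 0.377]
ee_rot: [-89.3, 0.2, -173.4]
force: [-0.4, -0.1, 1.3]
width: 0.0654
```

```bash
python3 -c "
from g import *
print(tray(.1),tray(.002))
go([.42,-.2,.3],-173.3);go(tray(.1),-173.3,35)"
```

```text
[0.5125922  0.17443091 0.1319    ] [0.56846004 0.18099387 0.051638  ]
t 0.9 pos [ 0.2657 -0.6775  0.377 ] rpy [ -89.34    0.21 -173.35] j [ 61.2  27.8   4.8  80.8  -2.4  70.8 -17.1] F [-0.4 -0.1  1.3] w 0.0654
shift now [-4.166  1.449 -9.145] shift after turn [-4.18   1.54  -9.124] turn [-0.0037 -0.0003 -0.0012]
t 0.9 pos [ 0.2657 -0.6775  0.377 ] rpy [ -89.34    0.21 -173.35] j [ 61.2  27.8   4.8  80.8  -2.4  70.8 -17.1] F [-0.4 -0.1  1.3] w 0.0654
shift now [ -6.859   4.737 -16.408] shift after turn [ -2.835   7.969 -16.345] turn [-0.0037  0.0008  0.1933]
```

Request:
move_arm --moves "-0.4 -0.35 0.06 -0.76 0 0 0;-0.4 -0.35 0.06 -0.76 0 0 0;-0.4 -0.35 0.06 -0.76 0 0 0;-0.4 -0.35 0.06 -0.76 0 0 0;-0.4 -0.35 0.06 -0.76 0 0 0;-0.4 -0.35 0.06 -0.76 0 0 0;-0.4 -0.35 0.06 -0.76 0 0 0;-0.4 -0.35 0.06 -0.76 0 0 0;-0.4 -0.35 0.06 -0.76 0 0 0;-0.4 -0.35 0.06 -0.76 0 0 0;-0.4 -0.35 0.06 -0.76 0 0 0;-0.4 -0.35 0.06 -0.76 0 0 0;-0.4 0 0 0 0 0 0;-0.4 0 0 0 0 0 0"

```text
time_s: 2.3
position: [0.4205, -0.197, 0.3325]
ee_rot: [-90.0, -0.0, -173.2]
force: [-0.9, -0.9, -0.8]
width: 0.0278
```

```bash
python3 -c "
from g import *
go(tray(.1),-173.3,35)
go([.46,.17,.3],-173.3,0)"
```

```text
t 2.3 pos [ 0.4205 -0.197   0.3325] rpy [-8.999e+01 -1.000e-02 -1.732e+02] j [ 24.5   8.9  -7.5 115.7   1.4  55.5 -66.8] F [-0.9 -0.9 -0.8] w 0.0278
shift now [-2.709  4.011 -7.16 ] shift after turn [ 0.093  4.833 -7.164] turn [1.000e-04 6.000e-04 1.945e-01]
t 2.3 pos [ 0.4205 -0.197   0.3325] rpy [-8.999e+01 -1.000e-02 -1.732e+02] j [ 24.5   8.9  -7.5 115.7   1.4  55.5 -66.8] F [-0.9 -0.9 -0.8] w 0.0278
shift now [-1.654  0.649 -7.196] shift after turn [-1.641  0.65  -7.199] turn [-0.      0.0006  0.    ]
```

Request:
move_arm --moves "-0.4 -0.2 0.05 -0.9 0 0 0;-0.4 -0.2 0.05 -0.9 0 0 0;-0.4 -0.2 0.05 -0.9 0 0 0;-0.4 -0.2 0.05 -0.9 0 0 0;-0.4 -0.2 0.05 -0.9 0 0 0;-0.4 -0.2 0.05 -0.9 0 0 0;-0.4 -0.2 0.05 -0.9 0 0 0;-0.4 -0.2 0.05 -0.9 0 0 0;-0.4 0 0 0 0 0 0.039;-0.4 0 0 0 0 0 0.039;-0.4 0 0 0 0 0 0.039;-0.4 0 0 0 0 0 0.039;-0.4 0 0 0 0 0 0.039;-0.4 0 0 0 0 0 0;-0.4 0 0 0 0 0 0"

```text
time_s: 3.8
position: [0.464, 0.1648, 0.3142]
ee_rot: [-89.1, 26.1, -173.1]
force: [0.4, 1.1, -0.8]
width: 0.0277
```

```bash
python3 -c "
from g import *
go(tray(.08),-173.3,35)
go(tray(.003),-173.3,35)"
```

```text
t 3.8 pos [0.464  0.1648 0.3142] rpy [ -89.06   26.07 -173.05] j [ -31.6    2.9   -3.7  131.8   31.2   25.8 -144.5] F [ 0.4  1.1 -0.8] w 0.0277
shift now [ 0.652  4.103 -0.139] shift after turn [ 1.282  3.954 -0.077] turn [-0.0045  0.0016  0.0496]
t 3.8 pos [0.464  0.1648 0.3142] rpy [ -89.06   26.07 -173.05] j [ -31.6    2.9   -3.7  131.8   31.2   25.8 -144.5] F [ 0.4  1.1 -0.8] w 0.0277
shift now [ 0.413  5.625 -0.161] shift after turn [ 1.281  5.494 -0.077] turn [-0.0045  0.0016  0.0496]
```

Request:
move_arm --moves "-0.4 0 0 0 0 -0.047 0;-0.4 0 0 0 0 -0.047 0;-0.4 0 0 0 0 -0.047 0;-0.4 0 0 0 0 -0.047 0;-0.4 0 0 0 0 -0.047 0;-0.4 0 0 0 0 -0.047 0;-0.4 0 0 0 0 -0.047 0;-0.4 0 0 0 0 -0.047 0;-0.4 0 0 0 0 -0.047 0;-0.4 0 0 0 0 -0.047 0;-0.4 0 0 0 0 -0.047 0;-0.4 0 0 0 0 -0.047 0;-0.4 0 0 0 0 -0.047 0;-0.4 0 0 0 0 -0.047 0;-0.4 0 0 0 0 -0.047 0;-0.4 0 0 0 0 -0.047 0;-0.4 0 0 0 0 -0.047 0;-0.4 0 0 0 0 -0.047 0;-0.4 0 0 0 0 -0.047 0;-0.4 0 0 0 0 -0.047 0"

```text
time_s: 5.8
position: [0.4648, 0.1632, 0.314]
ee_rot: [-85.8, -25.7, -4.9]
force: [-0.2, 0.6, 0.2]
width: 0.0281
```

```bash
python3 -c "
from g import *
go(tray(.08),6.7,-35)
go(tray(.003),6.7,-35)"
```

```text
t 5.8 pos [0.4648 0.1632 0.314 ] rpy [-85.83 -25.74  -4.91] j [-20.    3.5 -15.6 131.2  32.8  26.4  23.5] F [-0.2  0.6  0.2] w 0.0281
shift now [-0.68   4.094  0.055] shift after turn [-1.289  3.943  0.112] turn [ 0.0096 -0.0575 -0.0492]
t 5.8 pos [0.4648 0.1632 0.314 ] rpy [-85.83 -25.74  -4.91] j [-20.    3.5 -15.6 131.2  32.8  26.4  23.5] F [-0.2  0.6  0.2] w 0.0281
shift now [-0.448  5.615  0.122] shift after turn [-1.288  5.484  0.112] turn [ 0.0096 -0.0575 -0.0492]
```

Request:
move_arm --moves "-0.4 -0.3 0 0 0.003 -0.019 -0.017;-0.4 -0.3 0 0 0.003 -0.019 -0.016;-0.4 -0.3 0 0 0.003 -0.019 -0.016;-0.4 -0.35 0 0.1 0 0 0;-0.4 0 0.6 0 0 0 0;-0.4 0 0.6 0 0 0 0;-0.4 0 0.6 0 0 0 0;-0.4 0 0 0 0 0 0;-0.4 0 0 0 0 0 0"

```text
time_s: 6.7
position: [0.4624, 0.1713, 0.2132]
ee_rot: [-89.7, -34.1, 5.0]
force: [0.1, -0.7, 0.8]
width: 0.0277
```

```bash
python3 -c "
from g import *
go(tray(.08),6.7,-35)
go(tray(.003),6.7,-35)"
```

```text
t 6.7 pos [0.4624 0.1713 0.2132] rpy [-89.68 -34.11   4.97] j [-24.9  14.8 -18.2 145.3 109.1  25.2 -50.9] F [ 0.1 -0.7  0.8] w 0.0277
shift now [-0.073  2.311 -0.03 ] shift after turn [-0.11   2.309 -0.054] turn [ 0.0037 -0.0079 -0.0049]
t 6.7 pos [0.4624 0.1713 0.2132] rpy [-89.68 -34.11   4.97] j [-24.9  14.8 -18.2 145.3 109.1  25.2 -50.9] F [ 0.1 -0.7  0.8] w 0.0277
shift now [-0.049  3.851 -0.012] shift after turn [-0.109  3.849 -0.054] turn [ 0.0037 -0.0079 -0.0049]
```

Request:
move_arm --moves "-0.4 -0.05 0.4 -0.03 0.003 -0.008 -0.005;-0.4 -0.05 0.4 -0.02 0 0 0;-0.4 0 0.4 0 0 0 0;-0.4 0 0.4 0 0 0 0;-0.4 0 0.4 0 0 0 0;-0.4 0 0 0 0 0 0;-0.4 0 0 0 0 0 0"

```text
time_s: 7.4
position: [0.5151, 0.1755, 0.1302]
ee_rot: [-90.1, -35.2, 6.8]
force: [0.4, -0.3, 0.6]
width: 0.0281
```

```bash
python3 -c "
from g import *
go(tray(.003),6.7,-35)
from h import *
t=cam('top');s=cam('scene')
crop(t,150,170,230,230,10,'a1.png');crop(s,270,150,350,210,10,'a2.png')
"
```

```text
t 7.4 pos [0.5151 0.1755 0.1302] rpy [-90.15 -35.17   6.84] j [-16.2  30.5 -25.9 145.  129.2  38.4 -65.9] F [ 0.4 -0.3  0.6] w 0.0281
shift now [-0.027  1.882 -0.014] shift after turn [-0.021  1.882 -0.016] turn [0.0004 0.0007 0.001 ]
```

View pics/a1.png

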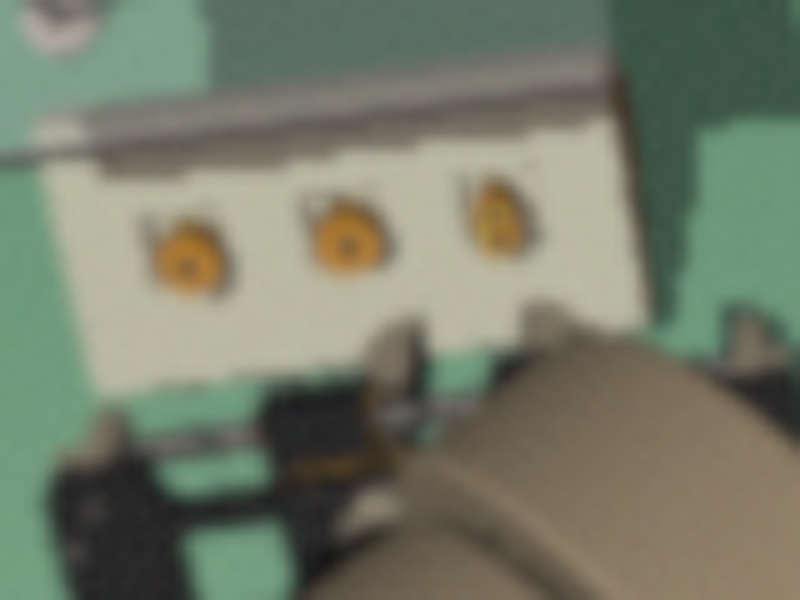

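View pics/a2.png

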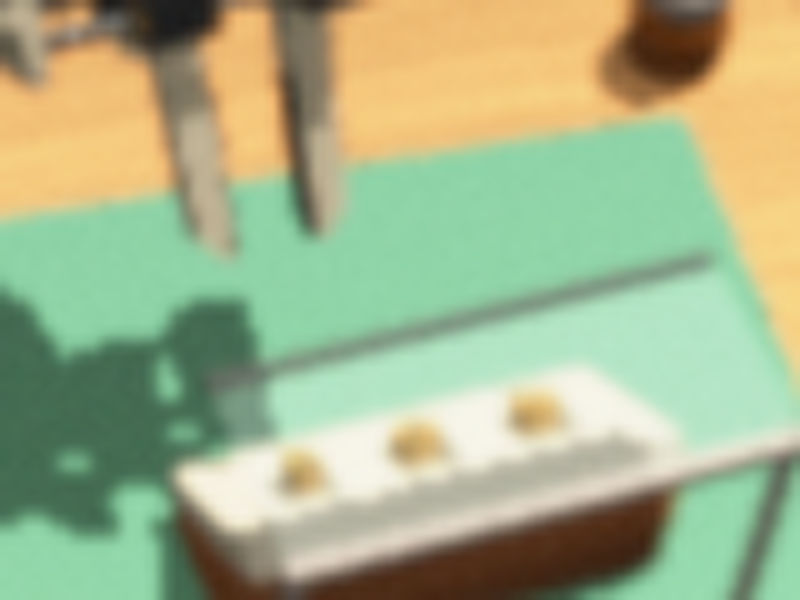

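```bash
python3 -c "
from h import *
from g import *
s=env.get_state();P=s['position'];R=Ro.from_euler('xyz',s['ee_rot'],degrees=True)
t=cam('top');c=cam('scene')
Q=[P,P+R.apply([0,0,.014]),P+R.apply([0,0,-.014]),tray(.01),tray(0.01,dy=.048),tray(.01,dy=.096)]
print('crop px top',(proj(t,Q)-[150,170])*10+4.5);print('scene',(proj(c,Q)-[270,150])*10+4.5)
"
```

```text
crop px top [[478.63944953 334.86244355]
 [428.86161915 341.88546012]
 [528.35699859 327.84800902]
 [502.15385159 212.76973203]
 [343.17166084 234.6204619 ]
 [183.50465901 256.55058937]]
scene [[269.15562663 240.07163622]
 [305.41088943 230.84783992]
 [232.73421341 249.33907224]
 [299.60426415 463.51800831]
 [420.30158483 431.22821402]
 [539.10789071 399.39554404]]
```

Request:
move_arm --moves "-0.4 -0.04 0.3 -0.015 0 0 0;-0.4 0 0.3 0 0 0 0;-0.4 0 0.3 0 0 0 0;-0.4 0 0.3 0 0 0 0;-0.4 0 0.3 0 0 0 0;-0.4 0 0.2 0 0 0 0;-0.4 0 0 0 0 0 0;-0.4 0 0 0 0 0 0"

```text
time_s: 8.4
position: [0.562, 0.1811, 0.0588]
ee_rot: [-90.1, -35.2, 6.9]
force: [-0.3, 0.2, -0.2]
width: 0.0279
```

```bash
python3 -c "
from g import *
go(tray(.002,dx=-.001),6.7,-35)
from h import *
t=cam('top');s=cam('scene')
crop(t,150,170,230,230,10,'b1.png');crop(s,270,150,350,210,10,'b2.png')
"
```

```text
t 8.4 pos [0.562  0.1811 0.0588] rpy [-90.11 -35.15   6.91] j [-13.6  41.6 -25.9 141.3 136.6  45.  -68.4] F [-0.3  0.2 -0.2] w 0.0279
shift now [ 0.002  0.191 -0.017] shift after turn [ 0.002  0.191 -0.017] turn [-0.0001  0.001   0.0008]
```

View pics/b1.png

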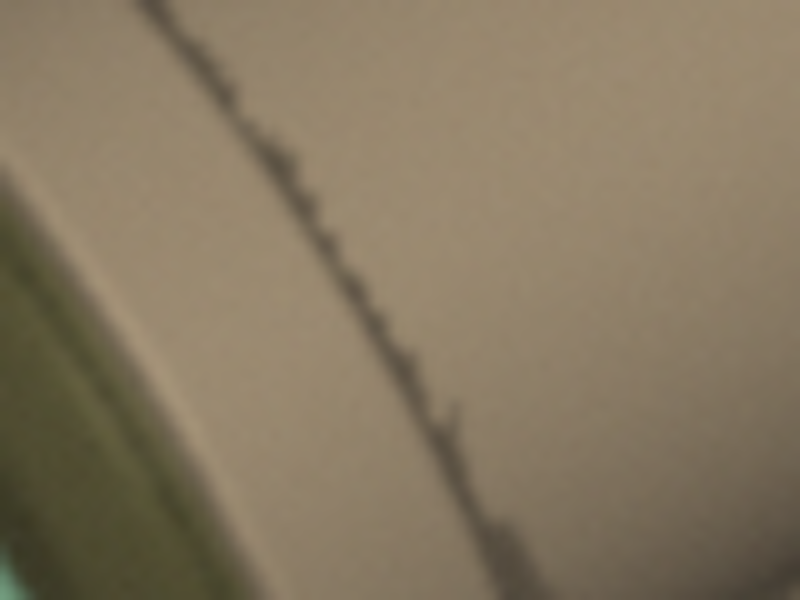

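View pics/b2.png

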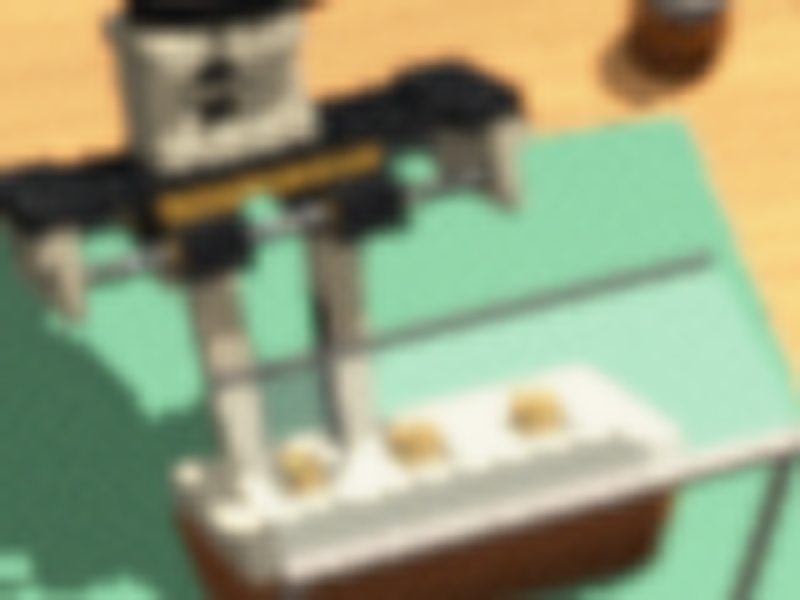

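Request:
move_arm --moves "-0.4 0 0.09 -0.01 0 0 0;-0.4 0 0.09 0 0 0 0;-0.4 0 0 0 0 0 0;-0.4 0 0 0 0 0 0"

```text
time_s: 8.9
position: [0.5679, 0.1813, 0.0512]
ee_rot: [-90.1, -35.2, 6.9]
force: [0.5, 0.2, 2.5]
width: 0.028
```

Request:
move_arm --moves "-1 0 0 0 0 0 0;-1 0 0 0 0 0 0;-1 0 0 0 0 0 0;-1 0 0 0 0 0 0;-1 0 0 0 0 0 0;-1 0 0 0 0 0 0;-1 0 0 0 0 0 0"

```text
time_s: 9.6
position: [0.5676, 0.1812, 0.0511]
ee_rot: [-90.1, -35.2, 6.9]
force: [0.4, 0.5, -0.0]
width: 0.0112
```

Request:
move_arm --moves "-1 0 -0.1 0 0 0 0;-1 0 -0.2 0 0 0 0;-1 0 -0.3 0 0 0 0;-1 0 -0.4 0 0 0 0;-1 0 -0.4 0 0 0 0;-1 0 -0.4 0 0 0 0;-1 0 -0.4 0 0 0 0;-1 0 0 0 0 0 0;-1 0 0 0 0 0 0"

```text
time_s: 10.5
position: [0.5048, 0.174, 0.1419]
ee_rot: [-90.1, -35.3, 6.9]
force: [-0.1, 1.0, -1.1]
width: 0.0116
```

```bash
python3 -c "
from g import *
go([.5,.1,.2],16.5,0)
from h import *
t=cam('top');s=cam('scene')
crop(t,150,170,230,230,10,'c1.png');crop(s,270,150,350,210,10,'c2.png')
"
```

```text
t 10.5 pos [0.5048 0.174  0.1419] rpy [-90.08 -35.26   6.91] j [-16.3  28.5 -26.6 145.8 127.6  37.6 -65.1] F [-0.1  1.  -1.1] w 0.0116
shift now [ 0.448 -1.105 -1.459] shift after turn [-0.512 -1.162 -1.392] turn [ 0.0168 -0.0517  0.1954]
```

View pics/c1.png

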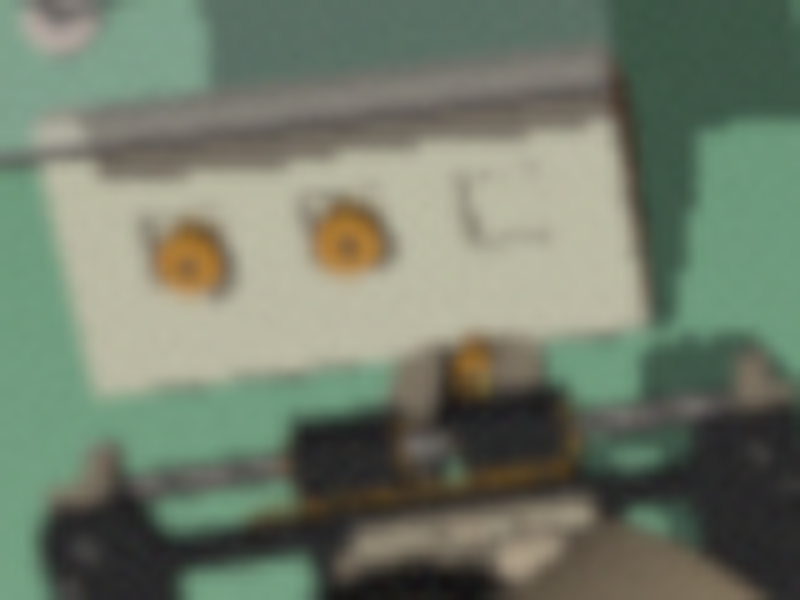

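View pics/c2.png

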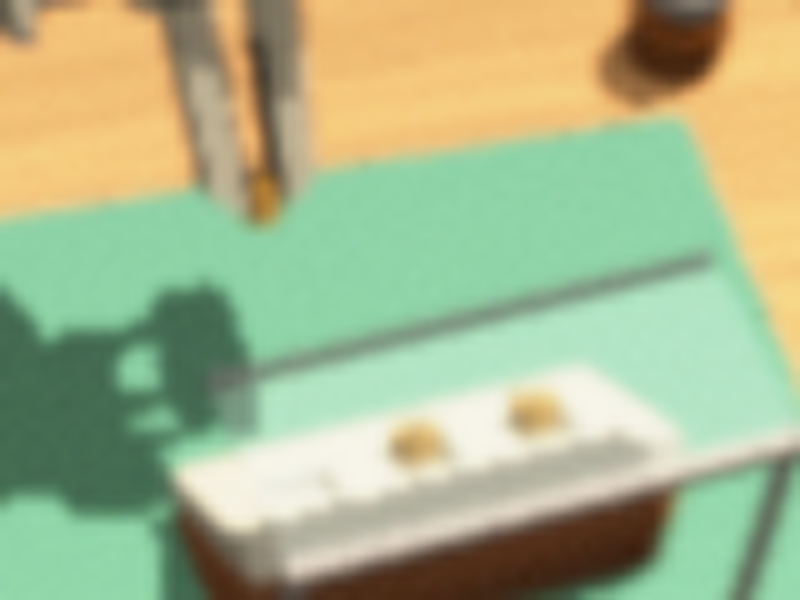

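Request:
move_arm --moves "-1 0 0 -0.2 0 0 0.03;-1 0 0 -0.2 0 0 0.03;-1 0 0 -0.2 0 0 0.03;-1 0 0 -0.2 0 0 0.03;-1 0 0 -0.2 0 0 0.03;-1 0 0 -0.2 0 0 0.03;-1 0 0 -0.2 0 0 0.015;-1 0 0 0 0 0 0"

```text
time_s: 11.4
position: [0.5116, 0.1117, 0.1378]
ee_rot: [-93.3, -14.5, 6.4]
force: [-0.4, -0.1, -0.6]
width: 0.0118
```

```bash
python3 -c "
from g import *
go([.5,.1,.2],16.5,0)
"
```

```text
t 11.4 pos [0.5116 0.1117 0.1378] rpy [-93.34 -14.47   6.39] j [-10.8  25.  -16.9 132.   54.   18.5  19.7] F [-0.4 -0.1 -0.6] w 0.0118
shift now [ 0.063 -1.255 -0.28 ] shift after turn [-0.289 -1.245 -0.159] turn [ 0.0255 -0.0582  0.0785]
```

Request:
move_arm --moves "-1 0 -0.3 0 0.006 -0.014 0.02;-1 0 -0.3 0 0.006 -0.015 0.02;-1 0 -0.3 0 0.006 -0.015 0.02;-1 0 -0.3 0 0.006 -0.014 0.02;-1 0 0 0 0 0 0;-1 0 0 0 0 0 0"

```text
time_s: 12.0
position: [0.502, 0.1132, 0.1934]
ee_rot: [-90.7, -0.6, 16.0]
force: [-1.2, -0.7, -0.8]
width: 0.0116
```

```bash
python3 -c "
from g import *
a=np.radians(16.5);W=np.array([.5632+.041*np.cos(a),-.230+.041*np.sin(a)]);print(W)
go([*W,.12],16.5,0)
"
```

```text
[ 0.60251161 -0.21835537]
t 12.0 pos [0.502  0.1132 0.1934] rpy [-90.75  -0.61  15.98] j [  9.8  26.2 -40.3 119.2  26.2  42.8  58.8] F [-1.2 -0.7 -0.8] w 0.0116
shift now [ 0.09   1.56  -6.908] shift after turn [ 0.043  1.469 -6.929] turn [ 0.0042 -0.0029  0.0034]
```

Clear path (loupe is 26 mm high). Move over the window at height 0.12.

Request:
move_arm --moves "-1 0 0 -0.5 0.004 -0.003 0.003;-1 0 0 -0.7 0 0 0;-1 0 0.1 -0.7 0 0 0;-1 0 0.15 -0.7 0 0 0;-1 0 0.15 -0.7 0 0 0;-1 0 0.15 -0.7 0 0 0;-1 0 0.15 -0.7 0 0 0;-1 0 0.15 -0.7 0 0 0;-1 0 0.15 -0.7 0 0 0;-1 0.04 0.15 -0.7 0 0 0;-1 0 0 -0.1 0 0 0;-1 0 0 0 0 0 0;-1 0 0 0 0 0 0"

```text
time_s: 13.3
position: [0.6021, -0.2139, 0.1362]
ee_rot: [-89.9, 0.1, 16.8]
force: [0.4, 0.6, -0.7]
width: 0.0119
```

```bash
python3 -c "
from g import *
go([.6025,-.2184,.05],16.5,0)
from h import *
t=cam('top');s=cam('scene')
crop(t,300,155,380,215,10,'d1.png');crop(s,155,180,225,240,10,'d2.png')
"
```

```text
t 13.3 pos [ 0.6021 -0.2139  0.1362] rpy [-8.991e+01  7.000e-02  1.679e+01] j [ 38.2  38.3 -36.8 105.8  30.8  46.3  92.1] F [ 0.4  0.6 -0.7] w 0.0119
shift now [-0.015  1.725 -0.091] shift after turn [-0.017  1.725 -0.088] turn [-0.0005  0.0016 -0.0004]
```

View pics/d1.png

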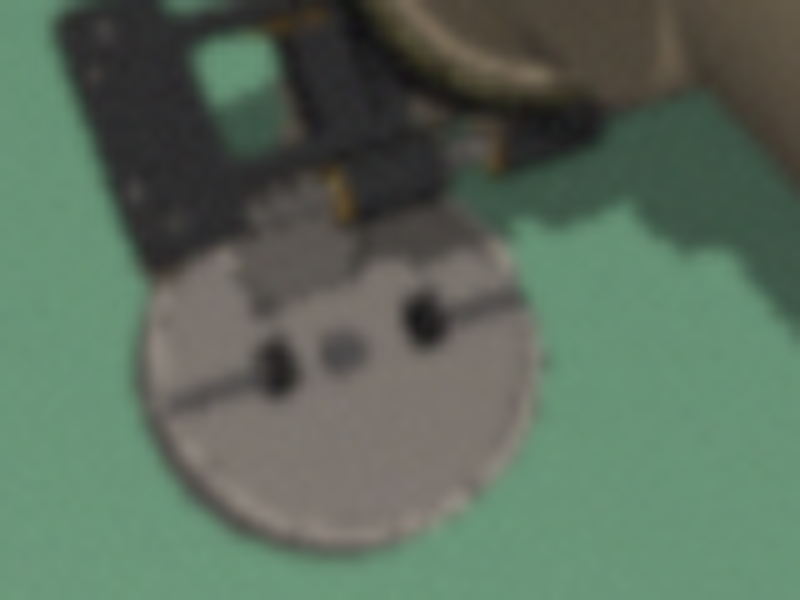

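View pics/d2.png

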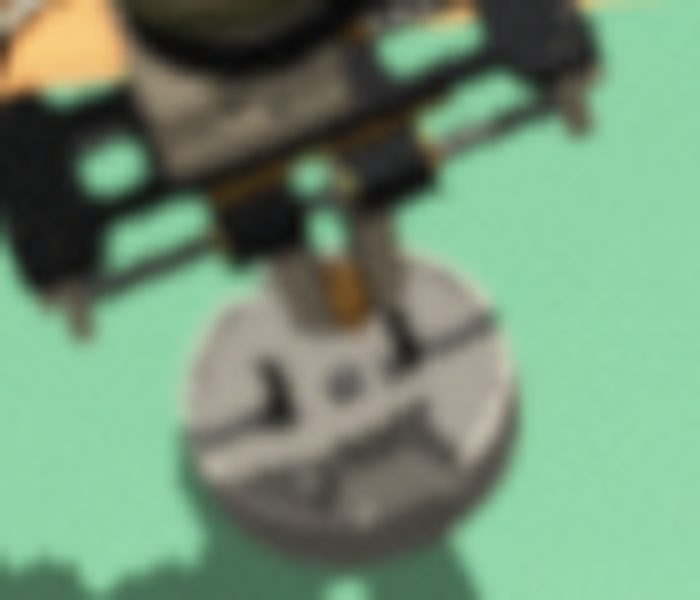

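Request:
move_arm --moves "-1 -0.015 0.4 -0.09 0 0.002 0;-1 0 0.4 0 0 0 0;-1 0 0.4 0 0 0 0;-1 0 0.3 0 0 0 0;-1 0 0.2 0 0 0 0;-1 0 0 0 0 0 0;-1 0 0 0 0 0 0"

```text
time_s: 14.1
position: [0.6034, -0.2199, 0.0522]
ee_rot: [-89.9, 0.0, 16.4]
force: [0.3, -0.2, -1.0]
width: 0.0117
```

```bash
python3 -c "
from g import *
go([.6025,-.2184,.033],16.5,0)
from h import *
t=cam('top');s=cam('scene')
crop(t,300,155,380,215,10,'e1.png');crop(s,155,180,225,240,10,'e2.png')
"
```

```text
t 14.1 pos [ 0.6034 -0.2199  0.0522] rpy [-8.989e+01  1.000e-02  1.637e+01] j [ 35.4  44.1 -32.1 108.3  36.4  38.3  87.5] F [ 0.3 -0.2 -1. ] w 0.0117
shift now [-0.008  0.384  0.032] shift after turn [-0.008  0.384  0.033] turn [-0.0006 -0.0007 -0.0001]
```

View pics/e2.png

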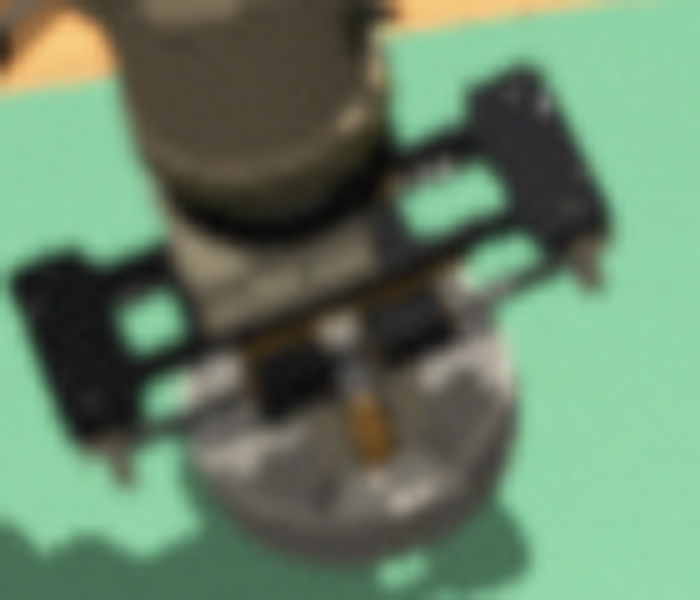

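Request:
move_arm --moves "-1 0 0.13 0.03 0 0 0;-1 0 0.13 0 0 0 0;-1 0 0.12 0 0 0 0;-1 0 0 0 0 0 0;-1 0 0 0 0 0 0"

```text
time_s: 14.7
position: [0.6025, -0.2186, 0.0325]
ee_rot: [-89.9, 0.1, 16.3]
force: [-0.3, -0.1, -0.1]
width: 0.0116
```

```bash
python3 -c "
from g import *
go([.6025,-.2184,.033],16.5,0)
from h import *
s=cam('scene')
crop(s,155,180,225,240,10,'f2.png')
"
```

```text
t 14.7 pos [ 0.6025 -0.2186  0.0325] rpy [-8.986e+01  6.000e-02  1.635e+01] j [ 34.6  45.4 -30.8 108.9  37.8  36.4  86.2] F [-0.3 -0.1 -0.1] w 0.0116
shift now [ 0.001 -0.011  0.004] shift after turn [ 0.001 -0.011  0.004] turn [-0.0008 -0.0008 -0.0003]
```

View pics/f2.png

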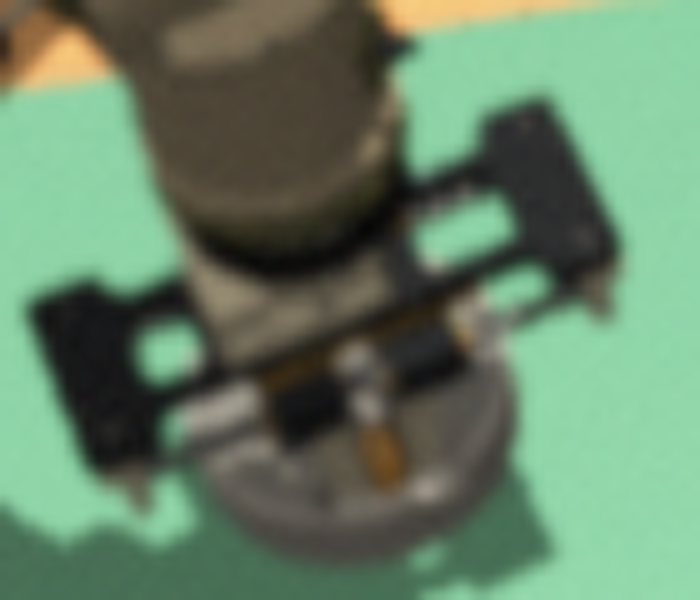

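Request:
move_arm --moves "-0.6 0 0 0 0 0 0;-0.6 0 0 0 0 0 0;-0.6 0 0 0 0 0 0;-0.6 0 0 0 0 0 0;-0.6 0 -0.3 0 0 0 0;-0.6 0 -0.5 0 0 0 0;-0.6 0 -0.8 0 0 0 0;-0.6 -0.2 -0.8 0 0 0 0;-0.6 -0.6 0 0 0 0 0;-0.6 0 0 0 0 0 0;-0.6 0 0 0 0 0 0"

```text
time_s: 15.85
position: [0.5641, -0.2307, 0.1539]
ee_rot: [-89.9, 0.0, 16.3]
force: [0.9, 0.6, 0.7]
width: 0.0185
```

```bash
python3 -c "
from g import *
go([.5632,-.230,.07],16.5,0)
from h import *
t=cam('top');s=cam('scene')
crop(t,300,155,380,215,10,'g1.png');crop(s,155,180,225,240,10,'g2.png')
"
```

```text
t 15.85 pos [ 0.5641 -0.2307  0.1539] rpy [-8.994e+01  1.000e-02  1.629e+01] j [ 42.1  35.4 -38.  109.   29.7  45.8  94.2] F [0.9 0.6 0.7] w 0.0185
shift now [-0.014  1.678  0.017] shift after turn [-0.014  1.678  0.019] turn [-0.0004 -0.0012 -0.    ]
```

View pics/g1.png

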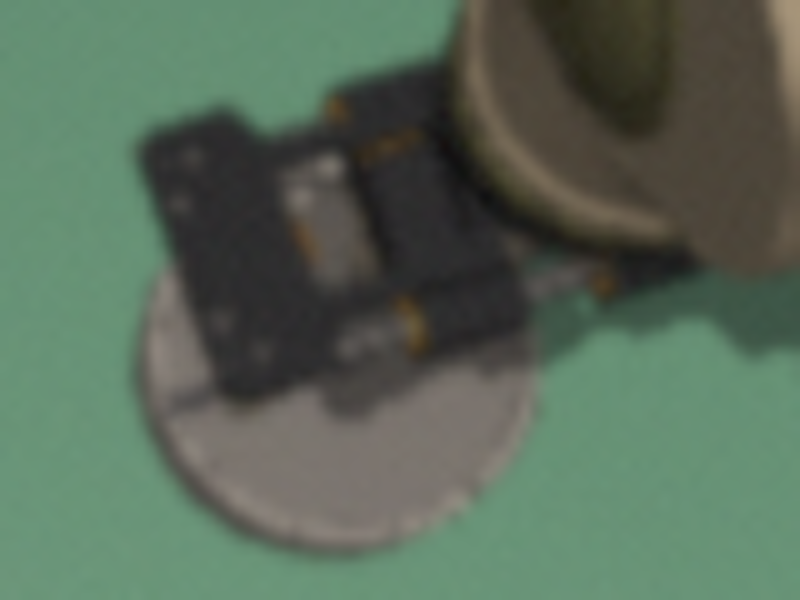

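View pics/g2.png

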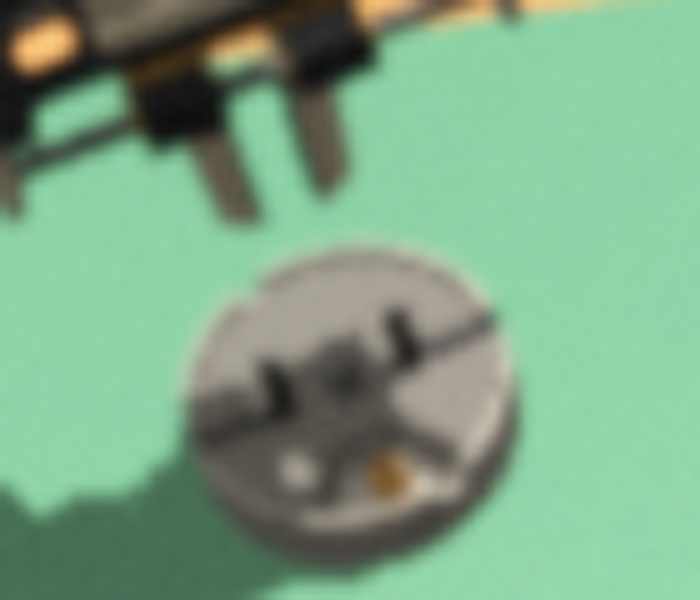

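Request:
move_arm --moves "0.7 -0.014 0.3 0.018 0 -0.001 0;0.7 0 0.3 0 0 0 0;0.7 0 0.3 0 0 0 0;0.7 0 0.3 0 0 0 0;0.7 0 0.3 0 0 0 0;0.7 0 0 0 0 0 0;0.7 0 0 0 0 0 0"

```text
time_s: 16.65
position: [0.5633, -0.2291, 0.0773]
ee_rot: [-89.8, 0.1, 16.5]
force: [0.6, -0.1, 0.2]
width: 0.0704
```

```bash
python3 -c "
from g import *
go([.5632,-.230,.037],16.5,0)
from h import *
t=cam('top');s=cam('scene')
crop(t,300,155,380,215,10,'i1.png');crop(s,155,180,225,240,10,'i2.png')
P=env.get_state()['position']
R=Ro.from_euler('xyz',env.get_state()['ee_rot'],degrees=True)
print((proj(s,[P,P+R.apply([0,0,.04]),P-R.apply([0,0,.04]),[.5632,-.23,.054]])-[155,180])*10+4.5)
"
```

```text
t 16.65 pos [ 0.5633 -0.2291  0.0773] rpy [-8.984e+01  7.000e-02  1.654e+01] j [ 38.8  40.6 -33.5 112.1  35.5  38.   89.3] F [ 0.6 -0.1  0.2] w 0.0704
shift now [-0.007  0.806 -0.019] shift after turn [-0.008  0.806 -0.017] turn [-0.0009  0.0002 -0.0004]
[[325.30487866 311.85453969]
 [430.53163483 268.30416937]
 [218.77272181 355.96425614]
 [335.50591435 347.7481254 ]]
```

View pics/i2.png

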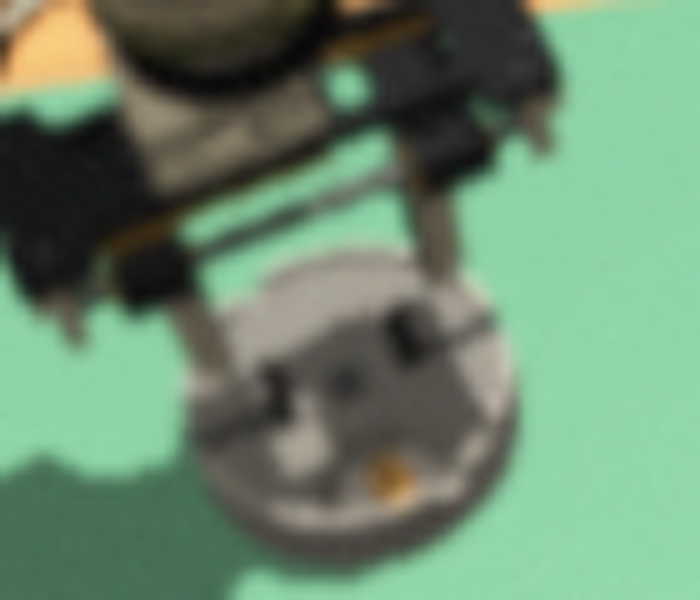

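View pics/i1.png

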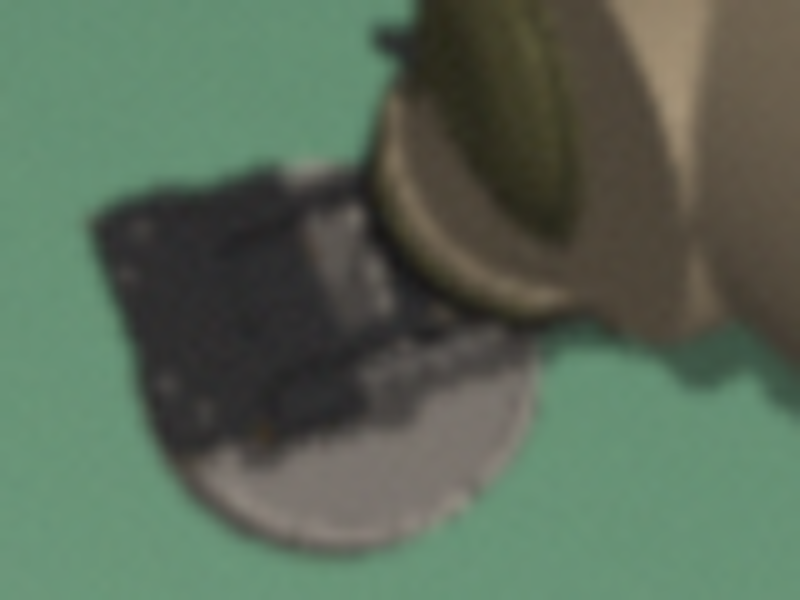

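Request:
move_arm --moves "0.7 0 0.2 -0.018 0 0 0;0.7 0 0.2 0 0 0 0;0.7 0 0.2 0 0 0 0;0.7 0 0.19 0 0 0 0;0.7 0 0 0 0 0 0;0.7 0 0 0 0 0 0"

```text
time_s: 17.35
position: [0.5634, -0.2299, 0.0379]
ee_rot: [-89.8, 0.1, 16.5]
force: [-0.2, -0.2, -0.3]
width: 0.0788
```

```bash
python3 -c "
from g import *
go([.5632,-.230,.037],16.5,0)
from h import *
s=cam('scene')
crop(s,155,180,225,240,10,'j2.png')
"
```

```text
t 17.35 pos [ 0.5634 -0.2299  0.0379] rpy [-8.985e+01  6.000e-02  1.654e+01] j [ 37.   43.5 -30.7 113.1  38.6  34.   86.6] F [-0.2 -0.2 -0.3] w 0.0788
shift now [-0.005  0.018 -0.001] shift after turn [-0.005  0.018 -0.001] turn [-0.0009  0.0002 -0.0004]
```

View pics/j2.png

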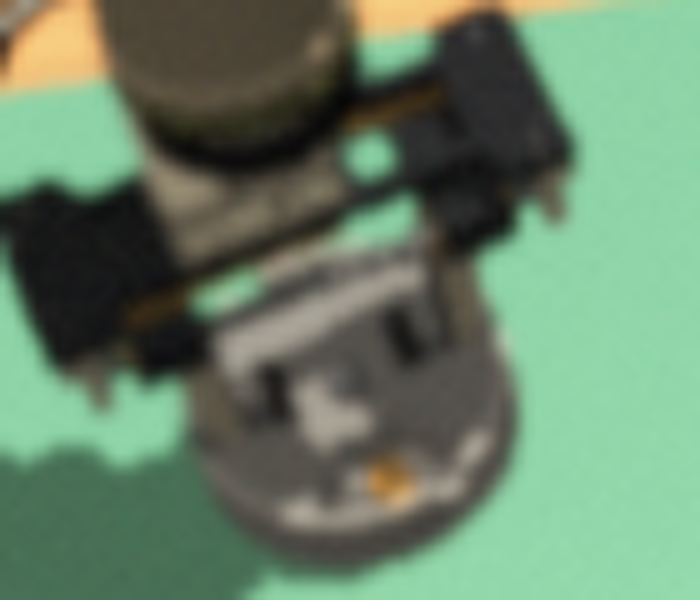

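Request:
move_arm --moves "-0.2 0 0 0 0 0 0;-0.2 0 0 0 0 0 0;-0.2 0 0 0 0 0 0;-0.2 0 0 0 0 0 0;-0.2 0 0 0 0 0 0;-0.2 0 0 0 0 0 0;-0.2 0 0 0 0 0 0"

```text
time_s: 18.1
position: [0.5637, -0.2303, 0.0391]
ee_rot: [-89.9, 0.0, 16.5]
force: [-0.9, -0.1, 9.8]
width: 0.0428
```

```bash
python3 -c "
from g import *
go([.5632,-.230,.037],16.5,0)
from h import *
s=cam('scene');t=cam('top')
crop(s,155,180,225,240,10,'k2.png')
"
```

```text
t 18.1 pos [ 0.5637 -0.2303  0.0391] rpy [-8.993e+01  2.000e-02  1.652e+01] j [ 37.   43.4 -30.7 113.1  38.6  34.1  86.6] F [-0.9 -0.1  9.8] w 0.0428
shift now [-0.009  0.042  0.009] shift after turn [-0.009  0.042  0.009] turn [-0.0004  0.0001 -0.0001]
```

View pics/k2.png

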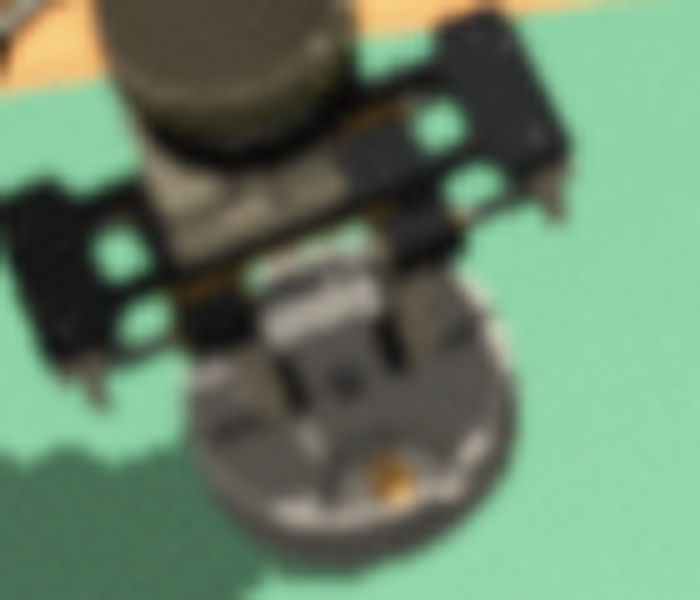

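Request:
move_arm --moves "-0.2 0 -0.02 0 0 0.015 0;-0.2 0 0 0 0 0.03 0;-0.2 0 0 0 0 0.03 0;-0.2 0 0 0 0 0.03 0;-0.2 0 0 0 0 0.03 0;-0.2 0 0 0 0 0.03 0;-0.2 0 0 0 0 0.03 0;-0.2 0 0 0 0 0.03 0;-0.2 0 0 0 0 0.03 0;-0.2 0 0 0 0 0.03 0;-0.2 0 0 0 0 0.03 0;-0.2 0 0 0 0 0.03 0;-0.2 0 0 0 0 0.03 0;-0.2 0 0 0 0 0 0;-0.2 0 0 0 0 0 0"

```text
time_s: 19.7
position: [0.5636, -0.2305, 0.0393]
ee_rot: [-90.0, 0.1, -50.8]
force: [0.4, -2.7, -1.3]
width: 0.043
```

```bash
python3 -c "
from g import *
go([.5632,-.230,.038],16.5-71.6,0);print(env.get_state()['moment'])
from h import *
s=cam('scene');t=cam('top')
crop(s,155,180,225,240,10,'l2.png')
crop(t,300,155,380,215,10,'l1.png')
"
```

```text
t 19.7 pos [ 0.5636 -0.2305  0.0393] rpy [-90.     0.09 -50.83] j [ 25.6  40.6 -13.  113.9  18.4  27.6  38.4] F [ 0.4 -2.7 -1.3] w 0.043
shift now [-0.014  0.026  0.   ] shift after turn [-0.014  0.026 -0.001] turn [ 0.      0.0237 -0.0005]
[-0.56223197 -0.30491033  0.00263038]
```

View pics/l2.png

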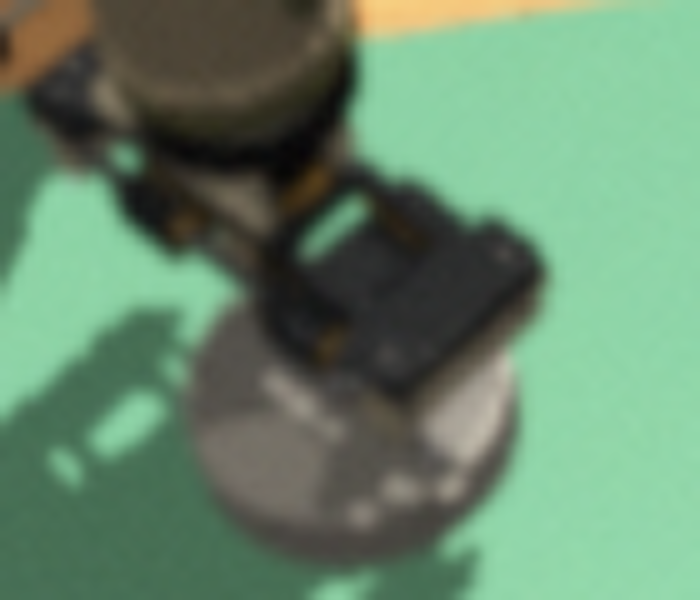

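View pics/l1.png

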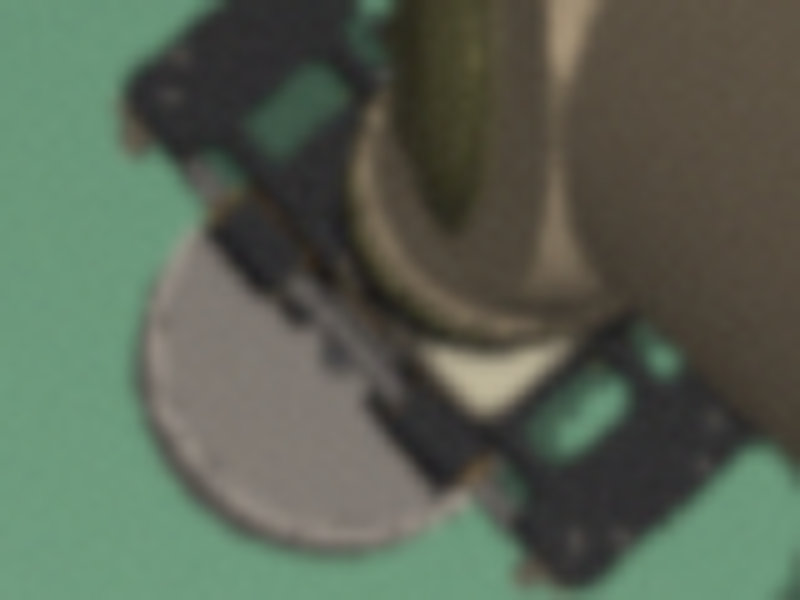

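Request:
move_arm --moves "-0.2 0 0 0 0 0.012 0;-0.2 0 0 0 0 0.012 0;-0.2 0 0 0 0 0.008 0;-0.2 0 0 0 0 0 0;-0.2 0 0 0 0 0 0"

```text
time_s: 20.3
position: [0.5636, -0.2304, 0.0393]
ee_rot: [-90.0, 0.1, -56.7]
force: [-0.2, -5.3, -1.9]
width: 0.0429
```

```bash
python3 -c "
from g import *
go([.5632,-.230,.038],16.5-71.6,0);print(env.get_state()['moment'])
"
```

```text
t 20.3 pos [ 0.5636 -0.2304  0.0393] rpy [-90.01   0.1  -56.69] j [ 24.6  40.5 -11.5 113.9  16.4  27.2  34.4] F [-0.2 -5.3 -1.9] w 0.0429
shift now [-0.011  0.026 -0.001] shift after turn [-0.011  0.026 -0.001] turn [ 0.0001 -0.0088 -0.0006]
[-1.21064688 -0.30450189  0.45563118]
```

Request:
move_arm --moves "-0.2 0 0 0 0 0.006 0;-0.2 0 0 0 0 0.004 0;-0.2 0 0 0 0 0 0;-0.2 0 0 0 0 0 0"

```text
time_s: 20.7
position: [0.5636, -0.2304, 0.0393]
ee_rot: [-90.0, 0.1, -58.5]
force: [-1.3, -6.2, -2.9]
width: 0.0429
```

```bash
python3 -c "
from g import *
go([.5632,-.230,.038],16.5-71.6,0);print(env.get_state()['moment'])
"
```

```text
t 20.7 pos [ 0.5636 -0.2304  0.0393] rpy [-90.01   0.1  -58.48] j [ 24.3  40.4 -11.1 114.   15.7  27.1  33.2] F [-1.3 -6.2 -2.9] w 0.0429
shift now [-0.012  0.027 -0.002] shift after turn [-0.012  0.027 -0.001] turn [ 0.0001 -0.0188 -0.0005]
[-1.28454293 -0.31770489  0.95907048]
```

Request:
move_arm --moves "-0.2 0 0 0 0 -0.008 0;-0.2 0 0 0 0 0 0;0.7 0 0 0 0 0 0;0.7 0 0 0 0 0 0;0.7 0 0 0 0 0 0;0.7 0 0 0 0 0 0;0.7 0 0 0 0 0 0;0.7 0 0 0 0 0 0"

```text
time_s: 21.5
position: [0.5636, -0.2298, 0.0394]
ee_rot: [-90.0, 0.1, -57.1]
force: [-0.4, -0.2, -0.3]
width: 0.0786
```

Request:
move_arm --moves "0.7 0 -0.2 0 0 0 0;0.7 0 -0.4 0 0 0 0;0.7 0 -0.8 0 0 0 0;0.7 0 -0.8 0 0 0 0;0.7 -0.5 -0.5 0 0 0 0;0.7 -0.7 0 -0.6 0 0 0;0.7 -0.7 0 -0.6 0 0 0;0.7 -0.7 0 -0.6 0 0 0;0.7 -0.7 0 -0.6 0 0 0;0.7 0 0 0 0 0 0;0.7 0 0 0 0 0 0"

```text
time_s: 22.6
position: [0.3731, -0.1571, 0.1756]
ee_rot: [-90.0, 0.0, -57.1]
force: [1.1, -0.7, 0.0]
width: 0.0792
```

```bash
python3 -c "
from g import *
go([.5632,-.230,.038],16.5-71.6,0)
from h import *
s=cam('scene');t=cam('top')
crop(s,155,190,225,250,10,'n2.png')
crop(t,300,155,380,215,10,'n1.png');crop(s,0,0,512,384,1.5,'n3.png')
"
```

```text
t 22.6 pos [ 0.3731 -0.1571  0.1756] rpy [-8.996e+01  4.000e-02 -5.710e+01] j [ 28.9  17.6 -17.8 133.5  10.5  30.1  35.7] F [ 1.1 -0.7  0. ] w 0.0792
shift now [3.29  2.752 2.398] shift after turn [3.371 2.753 2.284] turn [-0.0002 -0.0111 -0.0002]
```

View pics/n2.png

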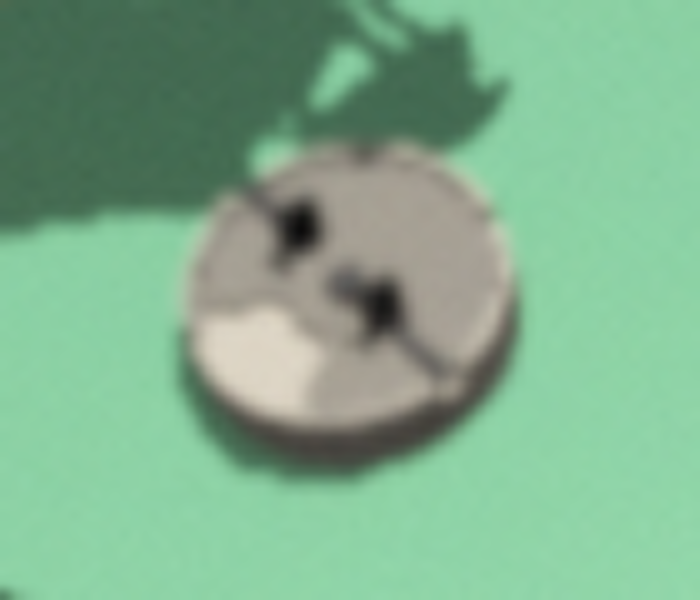

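View pics/n1.png

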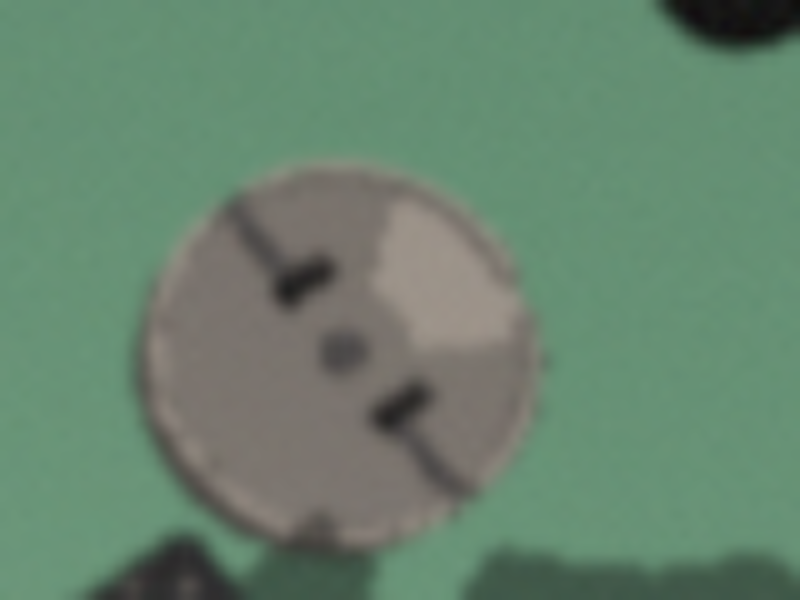

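View pics/n3.png

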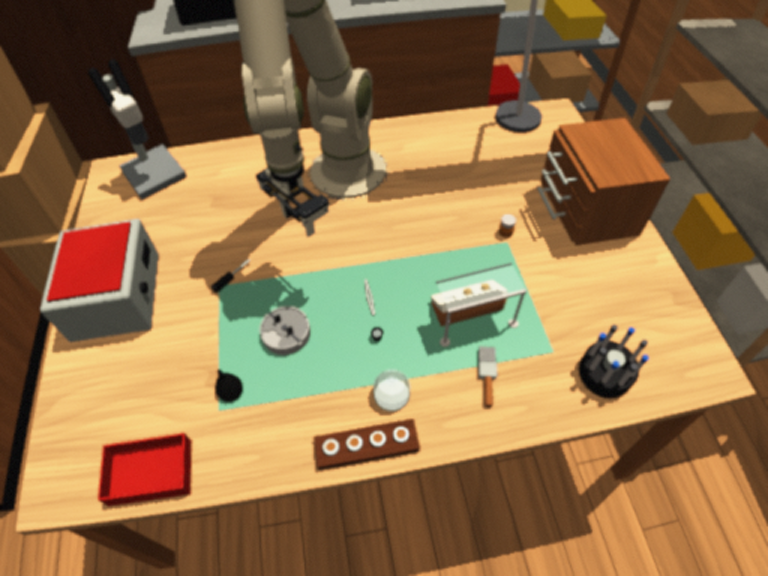

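```bash
python3 - <<'E'
from m import *
for c,b in((t,(320,175,350,203)),(s,(170,203,203,233))):
    L=[]
    for a,ce,cn in blobs(c,b,(0,0,0),(180,255,70),40): p=onz(c,ce,.05)[0];L.append(p);print(a,ce,p)
    d=L[0]-L[1];print(np.linalg.norm(d),np.degrees(np.arctan2(-d[0],d[1])), (L[0]+L[1])/2)
o=lambda x0,y0,f,L:np.array([((u+.5)/f-.5+x0,(v+.5)/f-.5+y0) for u,v in L])
for c,e in((t,o(300,155,10,[(232,205),(468,495)])),(s,o(155,190,10,[(240,185),(452,380)]))):
    E=onz(c,e,.034);d=E[0]-E[1];print(E,np.degrees(np.arctan2(-d[0],d[1])),np.hypot(*(E[:,:2]-[.5632,-.23]).T))
E
```

```text
15.25 [329.61372951 182.66086066] [ 0.58172673 -0.21412203  0.05      ]
12.875 [339.48058252 195.49757282] [ 0.54128614 -0.24169064  0.05      ]
0.04894354286775919 -55.717492941213735 [ 0.56150643 -0.22790634  0.05      ]
13.125 [184.39166667 212.31547619] [ 0.54931424 -0.24330766  0.05      ]
13.0 [192.59495192 220.26923077] [ 0.58870297 -0.21631035  0.05      ]
3.0 [197.24479167 231.8125    ] [ 0.63890478 -0.2037661   0.05      ]
0.04775277397301611 124.42701344002003 [ 0.56900861 -0.229809    0.05      ]
[[ 0.609727   -0.19737621  0.034     ]
 [ 0.51702988 -0.26454635  0.034     ]] -54.07218258614753 [0.05682494 0.05766394]
[[ 0.51535283 -0.2660871   0.034     ]
 [ 0.61359051 -0.195245    0.034     ]] 125.79649107170721 [0.05993022 0.06121367]
```

```bash
python3 -c "
from station import env
print(env.finish_job())"
```

```text
the job is handed in; nothing more can be done
None
```

The oblong spacer is in the tin's chamber, the window is shut, both tabs have sprung out, and the job is handed in. I plucked the spacer square to the slope and let it fall about 18 mm through the window. Then I squeezed both tabs, turned the cover clockwise to its stop and let go. It took about 23 s.

**Last checks:**
- **Spacer:** the scene view showed it on the chamber floor before I closed the cover. I can't see it now.
- **Round spacers:** both are still in their pockets.
- **Cover:** it turned about 71–72° by the camera, against 71.6° asked. The turning moment rose to about 1 N m as I pressed past the stop.
- **Tabs:** they measure 48–49 mm between centres, as at the start (squeezed would be about 38 mm), and the tongues reach the rim. I did not test the lock by pushing on the cover.
- **Other things on the bench:** the last wide picture shows none of them moved, and the gripper is clear of everything.

**Disagreements:**
- **Camera offset:** the two cameras disagreed on the midpoint between the tabs by about 7–11 mm. The tin's rim and hub agreed to about 2 mm, so I used those.
- **Squeeze:** the gripper read 43 mm rather than the expected 46 mm, with about 10 N upward. I put this down to finger flex and raised the gripper 1 mm.

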